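Clamp the printing block in the bench hook

ROBOT

A 6-joint arm with a two-finger parallel gripper is mounted at the origin on the work surface. World frame = base frame: x ahead of the robot, y to its left, z up, the work surface at z = 0. Lengths are in mm, angles in degrees, forces in N, time in s.
With the tool pointing down it reaches from about 300 to 850 mm from the base axis. Payload 4.2 kg.
Tool frame: the origin (TCP) lies at the very end of the fingers, on their centre line; the grasp point (between the pads) lies 19 mm behind it (hold_point_z is the z of the grasp point in the tool frame, in mm); z points along the fingers, y is the direction in which the jaws open and shut (so a half turn about z gives the same grasp; the last joint's range is limited). The gripper opens to 91 mm and grips with 3 to 60 N. Pads are 32 mm wide; open, the fingers measure 118 mm over their backs; the gripper's body (76 mm by 178 mm) begins 60 mm behind the grasp point.
Start: joints at [64.63, 18.312, 89.639, -0, 72.044, -1.146], TCP at [235.936, 524.383, 213.976] pointing down, gripper open.
Joint ranges: [-177.97, 177.97], [-48.28, 115.42], [12.27, 149.76], [-77.06, 257.06], [2.81, 150.46], [-146.56, 146.56]. Speed limits (degrees/s): [147.25, 147.25, 180, 180, 180, 180].

INTERFACE

Orientations are given as [roll, pitch, yaw] about the fixed x, y, z axes, in that order (R = Rz(yaw) Ry(pitch) Rx(roll)).
In Python, from workcell import state, grab_frame, job_done, hold_point_z gives the robot as it stands. The module is installed in compiled form; this text tells all that it offers.
- The arm moves only by the shell command python3 -m creep 'ROWS' [FORCE]. ROWS is JSON, a list of rows, each a list of 7 numbers: the closure, from 0 (fully open) to 1 (shut), then the shift along the tool's x, y, z in mm, then the turn, a rotation vector about the tool's x, y, z in degrees. A call has 1 to 5 rows; each row shifts and turns the commanded pose from where the row before left it, along the tool's axes as they then stand; what a row does not reach is not made up. A row lasts 1/8 s, in which the tool goes at most 62.5 mm and 10.7 degrees, less where a joint would pass 70% of its speed; a pose out of reach is approached as far as the arm can. A call is refused whole if a number of a shift passes 62.5 or a number of a turn 10.7, either way. A call with a gripper value outside its range is refused whole. The fingers move at their own pace and stop on an object; FORCE is the grip in N (left out, the last holds). Time passes only in rows, so rows that do not move let the fingers close. It gives the time, the measured TCP pose, the force and the opening at its end, in the units of the state.
- state(): the state, without advancing time (a new reading comes with each control period).
- grab_frame(name): name is "scene" or "top" or "wrist"; returns a dict with "frame" (400x640x3 uint8, red, green, blue), "fx", "fy", "cx", "cy" (pixels), "view" (4x4, takes a point from world to camera coordinates). Camera axes: x right, y down, z forward; pixel columns grow to the right and rows downward; lengths in mm; the calibration is good to about 2 mm. A picture is of the moment at which its call begins. There is no depth.
- job_done(): hands the job in, once; it reports no verdict.
The state is a dict: "time_s": time; "qpos": joint angles; "qvel": joint speeds; "effort": joint torques, N m; "ee_pos": TCP position; "ee_rot": TCP orientation; "force": force on the tool from outside, world axes, zero at the start; "torque": the same for the moment, N m; "gripper_width": finger opening in mm.
Only numpy, scipy, OpenCV 4.12 (cv2) and the standard library are available. Lean on these libraries where they do the work, as an engineer would, in place of code of your own. Each camera call takes 0.05 s, during which the arm holds its last target.

TASK

On the printmaking bench hook, slide the carved printing block fully home into the corner of its two wooden stops, lying flat. Then start the spring-loaded captive screw-knob on the far stop by pushing it down while turning it clockwise until its thread catches, and keep turning it clockwise until it is fully home and its steel foot holds the block down. Leave the ink jar, the ink roller and the brush around the hook undisturbed.

Things in the scene. Friction and masses are not known exactly. Their poses are not given: they have to be found in the camera images.
- hook: Fixed pale-wood bench hook: board 270 (x) x 300 (y) x 12 mm, origin under its centre. Two wooden stops on it, tops 26 mm above the table: the far one along y, its face to the block at x = +75 mm; the side one along x (x -75 to +75), its face to the block at y = +90 mm. Knob axis: vertical at x = +92, y = +30 mm.
- block: Printing block, 90 (x) x 110 (y) x 18 mm, about 0.2 kg, brown wood, grey carved top; origin at the centre of its underside. It starts flat on the board, carved face up, some cm from the stops, twisted under 0.25 rad. Home, it touches both stop faces: centre at x = +30, y = +35 mm in the hook's frame, axes parallel to the hook's.
- knob_grip (a point): Middle of the black wing knob, on its axis, 69 mm above the table when the knob is up. The wing is a bar 46 mm long (this point's x), 16 mm thick (its y), 28 mm tall (14 mm above and below this point), over a 6 mm collar of radius 12 mm and the foot disc, which turn with it.
- foot: The knob's steel foot disc, radius 26 mm, 4 mm thick, fixed under the knob; origin at the centre of its underside, 45 mm above the table (24 mm below knob_grip) when the knob is up. It reaches 9 mm over the edge of a block that is home and meets its top at depth 0.0148.
- knob_depth (a joint): How far down the knob is, m. 0: up (spring, 3 to 6 N). Pushed, it stops springily at about 0.004 on the nut; only in an unseen window 0.6 rad wide, centred 0.6 to 1.9 rad clockwise of the start, it goes on to 0.013 or so. Turned on clockwise from there the thread holds it and draws it down; fully home, over the block, about 0.015. Turned past the window unpushed, it is not caught: turn back.
- knob_turn (a joint): Turn of the knob, rad, growing clockwise seen from above; cannot go below 0; starts between 0 and 0.5. From the window to fully home, a hard stop, is about 2.3 rad.
- ink_tin: Small white jar of ink with a steel lid, radius 22 mm, 34 mm high, standing on the near left corner of the board; origin at the centre of its underside. Not to be disturbed.
- brayer: Ink roller lying on the table to the right of the hook, about 170 mm long, 32 mm high; origin under the front end of its handle. Not to be disturbed.
- brush: Paint brush, 190 mm long, lying on the table to the left of the hook; origin under its middle. Not to be disturbed.

How it is judged:
By the outcome, as a careful person would: the job done as asked, in the order asked, and still so for the second after the job is handed in, with the robot touching nothing.
It also fails if it takes over 72 s, if anything falls off the work surface, if the arm or the gripper's body presses on something with over 40 N, if the wrist force passes 120 N, or if a joint passes its speed limit or range.

## Working session

There is one attempt and no reset: what is moved stays moved. The work goes in short steps, Python scripts to look and compute and a shell command to move; the robot and the scene stay as the last step left them, time stands still between calls to the robot, and variables do not carry over. Pictures are saved under pics/ and viewed, and the job is handed in when it is done.

```bash
mkdir -p pics
python3 - <<'E'
from workcell import *
import cv2
print(state()); print(hold_point_z() if callable(hold_point_z) else hold_point_z)
for n in ["scene","top","wrist"]:
    g=grab_frame(n); cv2.imwrite(f"pics/{n}0.png",g["frame"][:,:,::-1]); print(n,g["fx"],g["fy"],g["cx"],g["cy"],g["view"])
E
```

```text
{'time_s': 0.0, 'qpos': array([ 6.46283739e+01,  1.83514066e+01,  8.97075404e+01,  3.88716131e-04,
        7.20446623e+01, -1.14638710e+00]), 'qvel': array([ 0.05124451, -0.02633198, -0.02160625,  0.00617023,  0.0358515 ,
       -0.05316436]), 'effort': array([-2.20507286e-04, -4.12450111e+01, -2.31978339e+01,  7.30304746e-02,
        4.55464376e-02, -1.25202373e-04]), 'ee_pos': array([235.71504314, 523.89347493, 213.11496067]), 'ee_rot': array([-1.79896419e+02, -2.44239282e-03,  1.55774639e+02]), 'force': array([-0.29435788,  0.16210862,  0.47333117]), 'torque': array([-0.00164219,  0.02816355,  0.01109962]), 'gripper_width': 91.07987918235288}
-18.8
scene 512.5435348031018 512.5435348031018 315.19701758216735 206.97019000169408 [[ 2.83672536e-01  9.58900037e-01 -6.37272616e-03 -1.63283304e+02]
 [ 7.51603938e-01 -2.26465135e-01 -6.19520027e-01 -3.35991868e+02]
 [-5.95500977e-01  1.70951051e-01 -7.84954983e-01  1.26712988e+03]
 [ 0.00000000e+00  0.00000000e+00  0.00000000e+00  1.00000000e+00]]
top 474.18092235903964 474.18092235903964 319.08885055215893 198.22943672840975 [[-7.98442778e-03 -9.99967637e-01  9.87169010e-04  2.91148217e+01]
 [-9.97554880e-01  7.89661150e-03 -6.94399412e-02  5.17968664e+02]
 [ 6.94298986e-02 -1.53919346e-03 -9.97585645e-01  9.69638844e+02]
 [ 0.00000000e+00  0.00000000e+00  0.00000000e+00  1.00000000e+00]]
wrist 277.19599254680793 277.19599254680793 318.05010654144 200.4503206718388 [[ 4.10687788e-01  9.11770443e-01 -3.19377770e-03 -5.72730654e+02]
 [ 8.85301869e-01 -3.97922724e-01  2.40620255e-01 -2.77417535e+01]
 [ 2.18119559e-01 -1.01647257e-01 -9.70614080e-01  3.91247715e+02]
 [ 0.00000000e+00  0.00000000e+00  0.00000000e+00  1.00000000e+00]]
```

View pics/scene0.png

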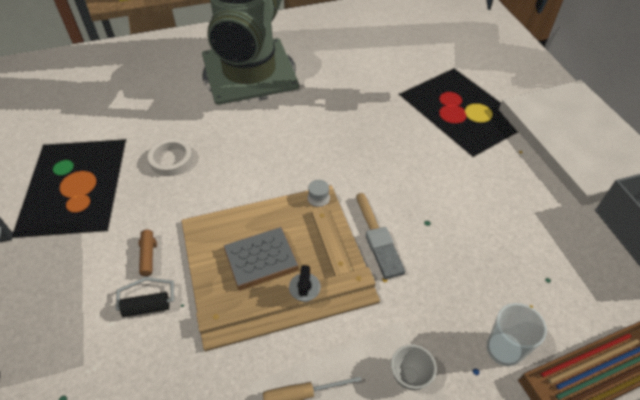

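View pics/top0.png

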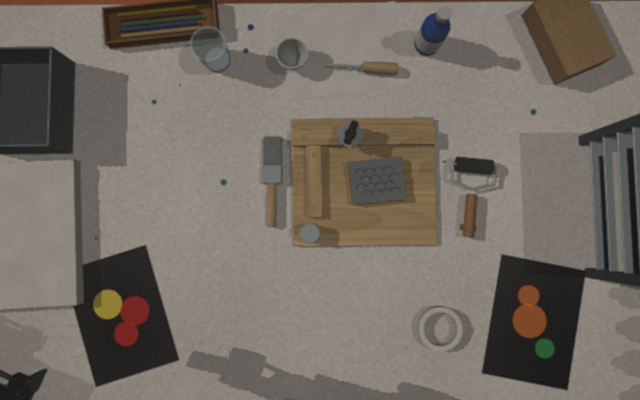

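View pics/wrist0.png

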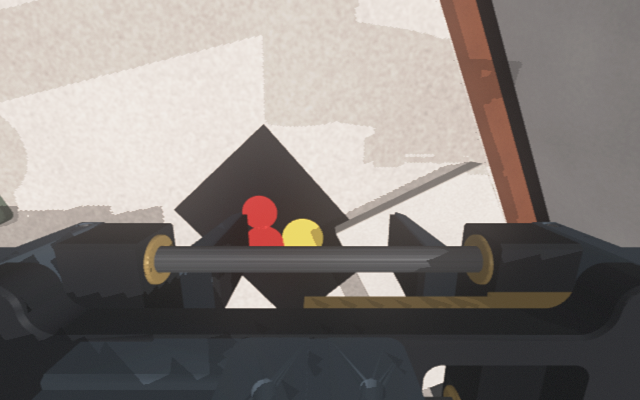

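The scene and top views show the hook (top view: columns 292-437, rows 118-246), the block around (377,182) and the knob near (350,131). The jar is at (310,233), the brush at left around column 272, and the roller at right around column 470. I'll enlarge these for measuring.

Run:
```python
import cv2
a=cv2.imread("pics/top0.png")[105:255,255:455]; cv2.imwrite("pics/top0c.png",cv2.convertScaleAbs(cv2.resize(a,None,fx=4,fy=4,interpolation=cv2.INTER_CUBIC),alpha=1.5))
a=cv2.imread("pics/scene0.png")[170:355,170:410]; cv2.imwrite("pics/scene0c.png",cv2.convertScaleAbs(cv2.resize(a,None,fx=3.2,fy=3.2,interpolation=cv2.INTER_CUBIC),alpha=1.5))
```

```text
(no output)
```

View pics/top0c.png

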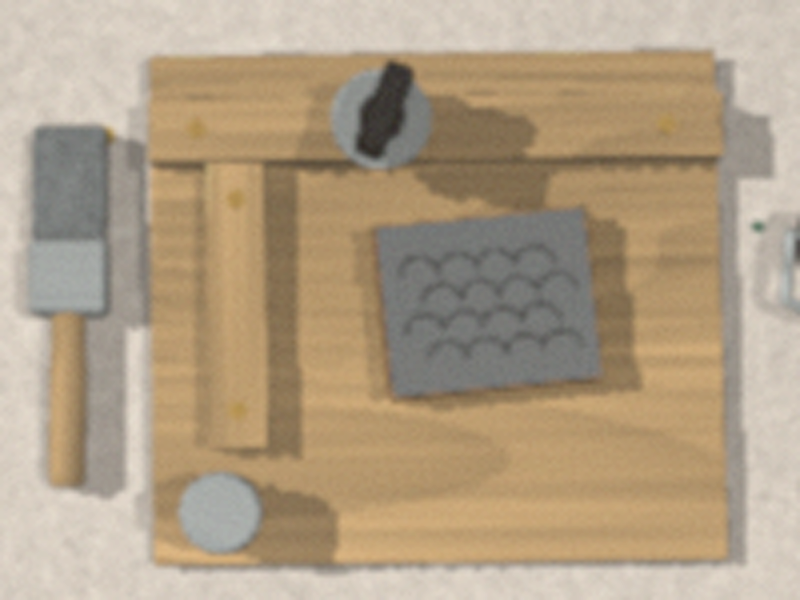

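View pics/scene0c.png

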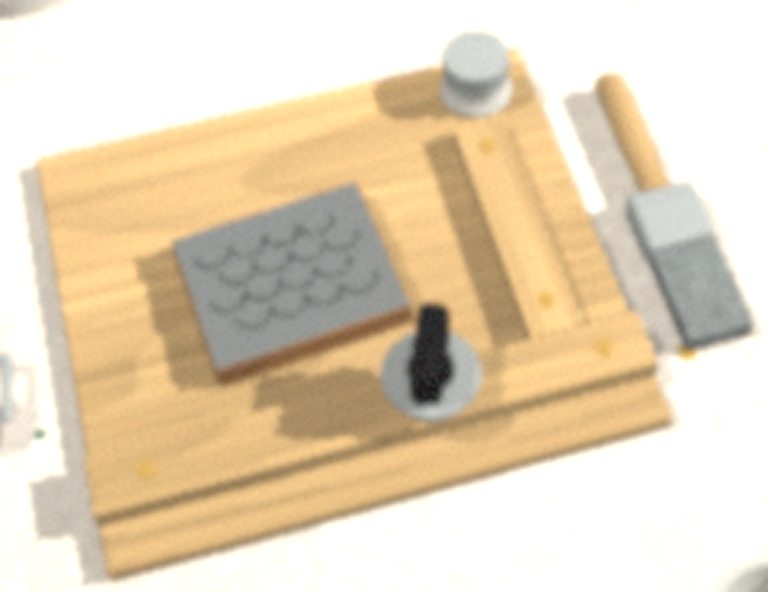

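```bash
cat > h.py <<'E'
import numpy as np, cv2
from workcell import *
from scipy.optimize import least_squares
def cam(n):
    g=grab_frame(n); return g
def ray(g,p):
    V=g["view"];R=V[:3,:3];t=V[:3,3]
    d=R.T@np.array([(p[0]-g["cx"])/g["fx"],(p[1]-g["cy"])/g["fy"],1]); return -R.T@t,d
def atz(g,p,z):
    c,d=ray(g,p); return c+d*(z-c[2])/d[2]
def tri(obs):
    A=np.zeros((3,3));b=np.zeros(3)
    for g,p in obs:
        c,d=ray(g,p);d=d/np.linalg.norm(d);M=np.eye(3)-np.outer(d,d);A+=M;b+=M@c
    return np.linalg.solve(A,b)
def proj(g,P):
    q=g["view"][:3,:3]@np.asarray(P,float)+g["view"][:3,3]; return np.array([g["fx"]*q[0]/q[2]+g["cx"],g["fy"]*q[1]/q[2]+g["cy"]])
E
python3 - <<'E'
from h import *
T=cam("top");S=cam("scene")
t=lambda x,y:((x+.5)/4-.5+255,(y+.5)/4-.5+105)
s=lambda x,y:((x+.5)/3.2-.5+170,(y+.5)/3.2-.5+170)
pairs={'bNL':(t(155,563),s(517,50),12),'bNR':(t(726,557),s(42,160),12),'bFL':(t(151,57),s(670,422),12),'bFR':(t(713,52),s(113,575),12),
'kNL':(t(395,397),s(357,185),30),'kNR':(t(600,375),s(175,242),30),'kFR':(t(583,208),s(220,368),30),'kFL':(t(377,228),s(410,308),30),'foot':(t(381,118),s(431,375),49)}
for k,(a,b,z) in pairs.items():
    print(k,tri([(T,a),(S,b)]).round(1),atz(T,a,z).round(1),atz(S,b,z).round(1))
for k,p,z in [('stopL',t(153,162),26),('stopR',t(720,155),26),('sideF',t(265,165),26),('sideN',t(266,447),26),('w1',t(398,65),83),('w2',t(370,157),83),('jar',t(220,513),46),('brayer',(494,158),32)]: print(k,atz(T,p,z).round(1))
def fit(names,local,z):
    def f(v):
        c,sn=np.cos(v[2]),np.sin(v[2]);r=[]
        for n,(lx,ly) in zip(names,local):
            P=[v[0]+c*lx-sn*ly,v[1]+sn*lx+c*ly,z]
            r+=list(proj(T,P)-pairs[n][0])+list(proj(S,P)-pairs[n][1])
        return np.array(r)
    q=least_squares(f,[550,-50,0]); return q.x,np.sqrt((q.fun**2).mean())
h,_r=fit(['bNL','bNR','bFL','bFR'],[(-135,150),(-135,-150),(135,150),(135,-150)],12);print('hook',h,np.degrees(h[2]),_r)
b,_r=fit(['kNL','kNR','kFR','kFL'],[(-45,55),(-45,-55),(45,-55),(45,55)],30);print('block',b,np.degrees(b[2]),_r)
c,sn=np.cos(h[2]),np.sin(h[2]);R=np.array([[c,-sn],[sn,c]])
print('block in hook',R.T@(b[:2]-h[:2]),np.degrees(b[2]-h[2])); print('home',h[:2]+R@[30,35],'knob',h[:2]+R@[92,30])
E
```

```text
bNL [420.6  79.4   8.8] [420.7  79.3  12. ] [423.2  78.4  12. ]
bNR [ 421.6 -217.3    9.8] [ 421.4 -217.9   12. ] [ 423.8 -215.9   12. ]
bFL [688.8  79.8   6.4] [687.7  80.3  12. ] [691.2  77.5  12. ]
bFR [ 689.1 -217.2    8.6] [ 688.1 -217.7   12. ] [ 691.1 -215.6   12. ]
kNL [505.5 -44.8  26.8] [505.2 -45.4  30. ] [508.1 -44.4  30. ]
kNR [ 515.8 -151.    28.6] [ 515.7 -151.    30. ] [ 516.9 -150.7   30. ]
kFR [ 602.5 -143.    30.4] [ 602.4 -144.    30. ] [ 602.4 -142.2   30. ]
kFL [593.4 -37.   26.5] [592.8 -37.2  30. ] [595.6 -37.   30. ]
foot [647.  -39.1  45.8] [646.4 -38.7  49. ] [648.7 -39.7  49. ]
stopL [628.9  78.7  26. ]
stopR [ 630.3 -216.6   26. ]
sideF [626.9  20.4  26. ]
sideN [480.1  21.1  26. ]
w1 [665.7 -45.1  83. ]
w2 [620.1 -30.7  83. ]
jar [446.5  44.7  46. ]
brayer [ 597.7 -337.    32. ]
hook [ 5.55551245e+02 -6.87396029e+01  1.12834354e-03] 0.06464932290372977 1.1175031423791364
block [ 5.54723765e+02 -9.38116217e+01  8.67681731e-02] 4.971450115907026 0.9394294291548793
block in hook [ -0.85576931 -25.0710692 ] 4.906800793003296
home [585.51173374 -33.70577489] knob [647.51733599 -38.63581442]
```

Measured: the hook is at (555.5,-68.7) with yaw about 0°. The block is at (554.7,-93.8), yaw 5°, and must reach (585.5,-33.7). The knob axis is at (647.5,-38.6). Triangulated heights agree with the text to about 3 mm, and sizes and reach are plausible. I'll push with two parted fingers, first in +x.

```bash
python3 -m creep '[[0.45,0,0,0,0,0,-8.1],[0.45,0,0,0,0,0,-8.1],[0.45,0,0,0,0,0,-8.0],[0.45,-24,-61.8,0,0,0,0],[0.45,-24,-61.8,0,0,0,0]]' 30
python3 -m creep '[[0.45,-24,-61.8,0,0,0,0],[0.45,-24,-61.8,0,0,0,0],[0.45,-24,-61.8,0,0,0,0],[0.45,-24,-61.8,0,0,0,0],[0.45,-24,-61.8,0,0,0,0]]'
python3 -m creep '[[0.45,-24,-61.8,0,0,0,0],[0.45,-24,-61.8,0,0,0,0],[0.45,-24,-61.8,0,0,0,0],[0.45,0,0,0,0,0,0],[0.45,0,0,0,0,0,0]]'
```

```text
time_s: 0.88
ee_pos: [281.4, 406.7, 213.5]
ee_rot: [-180.0, 0.0, -179.9]
force: [1.4, 0.3, -0.0]
gripper_width: 50.3
time_s: 1.5
ee_pos: [394.6, 114.6, 214.2]
ee_rot: [180.0, 0.1, 180.0]
force: [0.8, 0.9, 0.1]
gripper_width: 50.5
time_s: 2.12
ee_pos: [461.4, -58.0, 213.6]
ee_rot: [180.0, -0.1, 179.9]
force: [-0.1, 0.1, 0.2]
gripper_width: 50.1
```

```bash
python3 -m creep '[[0.45,-18,-39,55,0,0,0],[0.45,0,0,60,0,0,0],[0.45,0,0,45,0,0,0],[0.45,0,0,22,0,0,0],[0.45,0,0,14,0,0,0]]'
python3 -m creep '[[0.45,0,0,0,0,0,0],[0.45,0,0,0,0,0,0]]'
python3 - <<'E'
from h import *
for n in ["wrist","top"]:
    cv2.imwrite(f"pics/{n}1.png",grab_frame(n)["frame"][:,:,::-1])
E
```

```text
time_s: 2.75
ee_pos: [477.4, -91.5, 22.8]
ee_rot: [180.0, -0.1, -179.9]
force: [0.3, -0.1, -0.1]
gripper_width: 50.1
time_s: 3.0
ee_pos: [478.9, -92.9, 24.7]
ee_rot: [-180.0, 0.1, -180.0]
force: [0.1, -0.6, -0.0]
gripper_width: 50.2
```

View pics/wrist1.png

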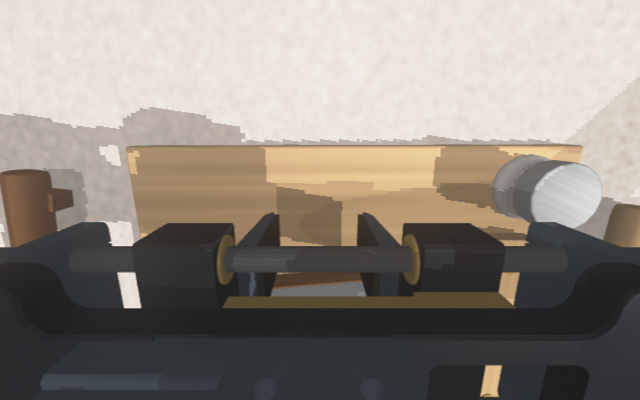

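View pics/top1.png

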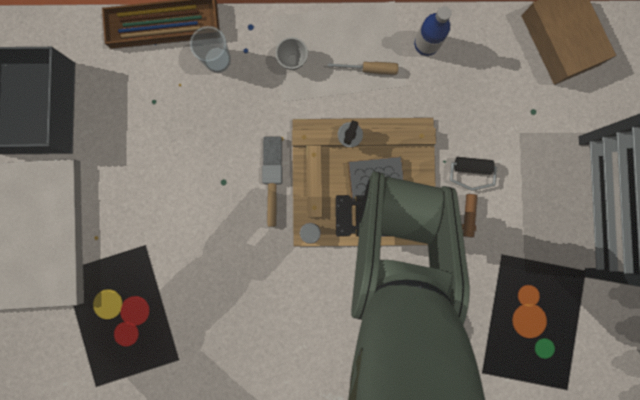

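The view shows the fingers just on the robot side of the block's near face, with the jar (wrist 550,195) well clear. I'll lower and push +x.

```bash
python3 -m creep '[[0.45,0,-4,7,0,0,0],[0.45,-6,0,0,0,0,0],[0.45,-6,0,0,0,0,0],[0.45,-5,0,0,0,0,0],[0.45,-4,0,0,0,0,0]]'
python3 -m creep '[[0.45,-4,0,0,0,0,0],[0.45,-4,0,0,0,0,0],[0.45,-4,0,0,0,0,0],[0.45,-4,0,0,0,0,0],[0.45,0,0,0,0,0,0]]'
python3 - <<'E'
from h import *
for n in ["scene"]:
    cv2.imwrite(f"pics/{n}2.png",cv2.resize(grab_frame(n)["frame"][150:370,150:420,::-1],None,fx=2.7,fy=2.7))
E
```

```text
time_s: 3.72
ee_pos: [499.1, -97.1, 16.6]
ee_rot: [180.0, -0.0, 180.0]
force: [-1.4, 0.8, 0.9]
gripper_width: 50.5
time_s: 4.35
ee_pos: [515.8, -97.3, 16.8]
ee_rot: [-180.0, 0.1, 180.0]
force: [0.4, 0.0, 0.3]
gripper_width: 50.2
```

View pics/scene2.png

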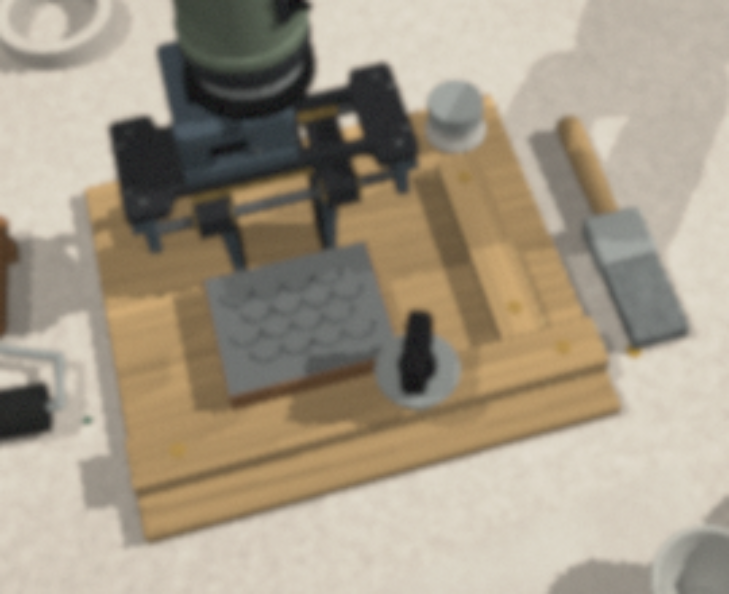

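The block (crop centre 300,320) has squared up to the fingers and is nearly parallel to the far stop. Pushing on to the stop.

```bash
python3 -m creep '[[0.45,-4,0,0,0,0,0],[0.45,-3,0,0,0,0,0],[0.45,-2,0,0,0,0,0],[0.45,-1,0,0,0,0,0],[0.45,0,0,0,0,0,0]]'
python3 -m creep '[[0.45,-2,0,0,0,0,0],[0.45,-1,0,0,0,0,0],[0.45,0,0,0,0,0,0]]'
python3 -m creep '[[0.45,-1,0,0,0,0,0],[0.45,0,0,0,0,0,0]]'
```

```text
time_s: 5.03
ee_pos: [522.5, -97.2, 16.4]
ee_rot: [180.0, -0.3, 180.0]
force: [-5.5, -1.7, 3.8]
gripper_width: 50.1
time_s: 5.4
ee_pos: [522.5, -97.1, 16.2]
ee_rot: [180.0, -0.7, -180.0]
force: [-11.8, -1.3, 9.8]
gripper_width: 50.3
time_s: 5.65
ee_pos: [522.5, -97.1, 16.2]
ee_rot: [179.9, -0.8, -180.0]
force: [-13.1, -1.5, 10.7]
gripper_width: 50.2
```

```bash
python3 -m creep '[[0.45,14,0,0,0,0,0],[0.45,0,0,-45,0,0,0],[0.45,0,0,-45,0,0,0],[0.45,-35,-42,0,0,0,10],[0.45,-30,-42,0,0,0,10]]'
python3 -m creep '[[0.45,0,0,0,0,0,10],[0.45,0,0,0,0,0,10],[0.45,0,0,0,0,0,10],[0.45,0,0,0,0,0,10],[0.45,0,0,0,0,0,10]]'
python3 -m creep '[[0.45,0,0,0,0,0,10],[0.45,0,0,0,0,0,10],[0.45,0,0,0,0,0,0],[0.45,0,0,0,0,0,0]]'
python3 - <<'E'
from h import *
for n in ["scene","top"]:
    cv2.imwrite(f"pics/{n}3.png",cv2.resize(grab_frame(n)["frame"][100:370,150:520,::-1],None,fx=2,fy=2))
E
```

```text
time_s: 6.28
ee_pos: [574.8, -186.6, 108.2]
ee_rot: [180.0, 0.3, 159.7]
force: [0.6, 0.7, -0.2]
gripper_width: 50.0
time_s: 6.9
ee_pos: [572.9, -185.9, 106.7]
ee_rot: [179.9, 0.0, 109.6]
force: [-0.3, 0.6, -0.7]
gripper_width: 50.2
time_s: 7.4
ee_pos: [572.5, -185.9, 106.7]
ee_rot: [180.0, 0.0, 90.1]
force: [0.0, -0.2, 0.3]
gripper_width: 50.2
```

View pics/scene3.png

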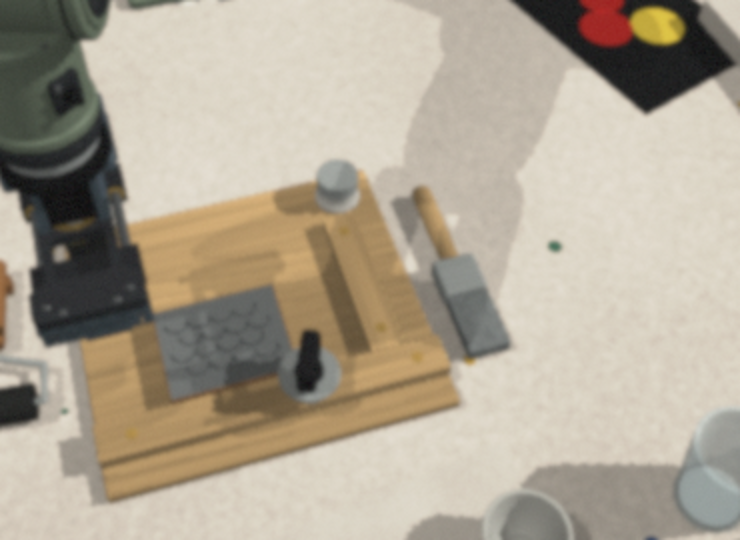

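View pics/top3.png

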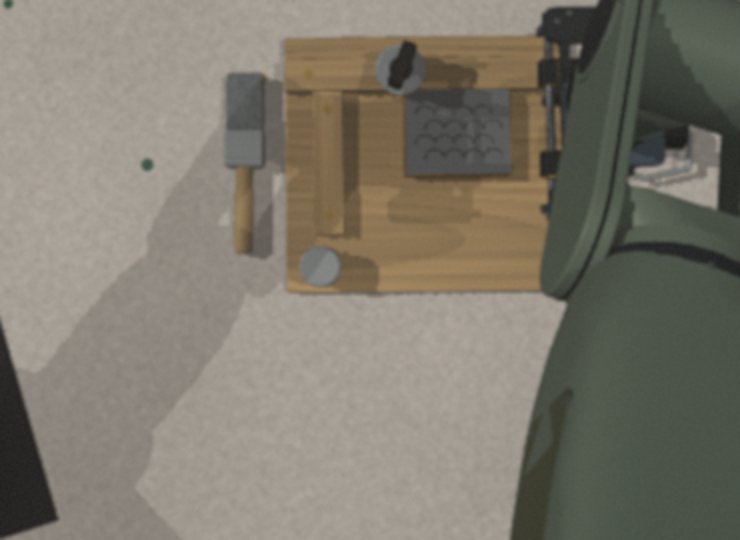

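The block is flush against the far stop (top crop, edge at row 90) and parallel to it. Its right face is at column 511 and the fingers are right of it. Now lower and push +y.

```bash
python3 -m creep '[[0.45,0,5,40,0,0,0],[0.45,0,0,35,0,0,0],[0.45,0,0,15,0,0,0],[0.45,4,0,0,0,0,0],[0.45,5,0,0,0,0,0]]'
python3 -m creep '[[0.45,5,0,0,0,0,0],[0.45,5,0,0,0,0,0],[0.45,5,0,0,0,0,0],[0.45,5,0,0,0,0,0],[0.45,5,0,0,0,0,0]]'
python3 -m creep '[[0.45,5,0,0,0,0,0],[0.45,5,0,0,0,0,0],[0.45,5,0,0,0,0,0],[0.45,5,0,0,0,0,0],[0.45,5,0,0,0,0,0]]'
python3 -m creep '[[0.45,5,0,0,0,0,0],[0.45,5,0,0,0,0,0],[0.45,4,0,0,0,0,0],[0.45,0,0,0,0,0,0]]'
python3 - <<'E'
from h import *
for n in ["scene","top"]:
    cv2.imwrite(f"pics/{n}4.png",cv2.resize(grab_frame(n)["frame"][100:370,150:520,::-1],None,fx=2,fy=2))
E
```

```text
time_s: 8.12
ee_pos: [578.3, -176.9, 18.0]
ee_rot: [179.9, 0.0, 90.0]
force: [0.5, -0.3, 0.1]
gripper_width: 50.5
time_s: 8.75
ee_pos: [577.4, -151.6, 16.8]
ee_rot: [180.0, 0.0, 90.0]
force: [0.5, -1.8, 1.3]
gripper_width: 50.0
time_s: 9.38
ee_pos: [577.2, -126.5, 16.6]
ee_rot: [-180.0, -0.0, 90.0]
force: [0.8, -2.2, 0.3]
gripper_width: 50.5
time_s: 9.88
ee_pos: [577.1, -112.2, 16.5]
ee_rot: [-180.0, -0.0, 90.0]
force: [-0.4, 0.9, -0.0]
gripper_width: 50.1
```

View pics/scene4.png

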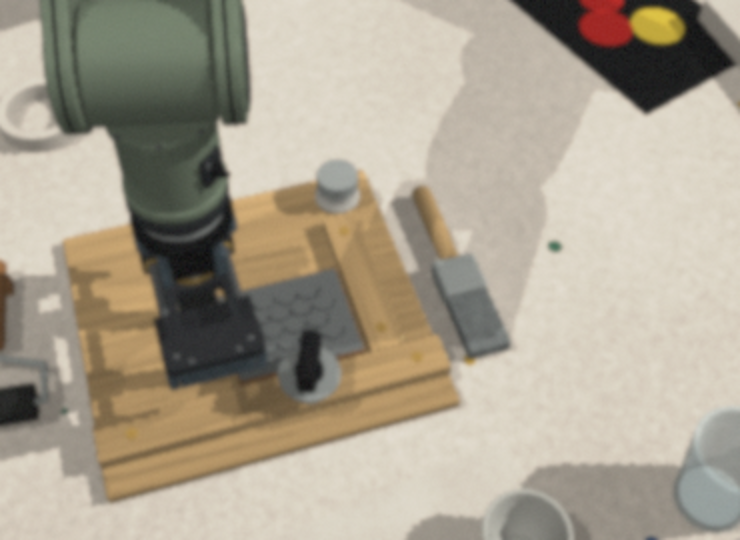

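View pics/top4.png

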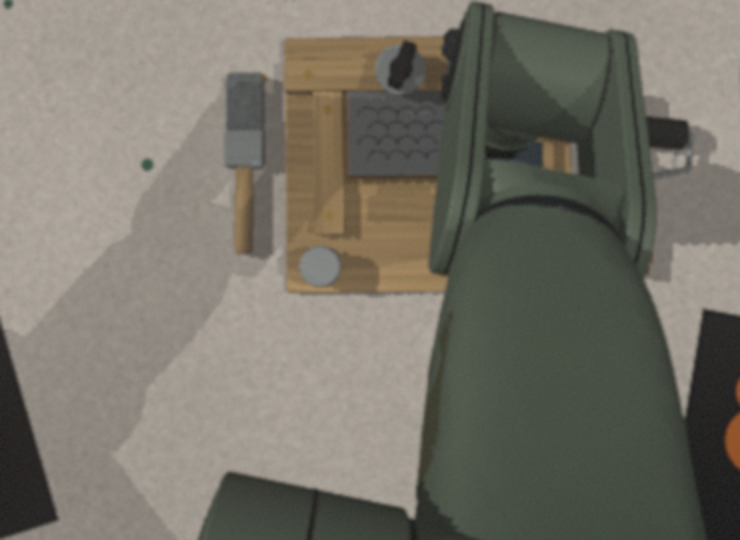

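The block's left edge (top crop col 347) is 2–3 mm short of the side stop (col 343). Finishing the push.

```bash
python3 -m creep '[[0.45,2,0,0,0,0,0],[0.45,2,0,0,0,0,0],[0.45,1,0,0,0,0,0],[0.45,0,0,0,0,0,0]]'
python3 -m creep '[[0.45,2,0,0,0,0,0],[0.45,1,0,0,0,0,0],[0.45,0,0,0,0,0,0]]'
python3 -m creep '[[0.45,2,0,0,0,0,0],[0.45,1,0,0,0,0,0],[0.45,0,0,0,0,0,0]]'
```

```text
time_s: 10.48
ee_pos: [577.3, -107.7, 16.7]
ee_rot: [-180.0, -0.0, 90.0]
force: [-0.2, -0.4, 0.7]
gripper_width: 50.3
time_s: 10.85
ee_pos: [577.7, -106.8, 16.9]
ee_rot: [179.9, 0.2, 90.1]
force: [0.2, -6.5, -0.6]
gripper_width: 50.3
time_s: 11.22
ee_pos: [577.8, -106.6, 17.1]
ee_rot: [179.9, 0.5, 90.2]
force: [0.3, -15.6, 0.9]
gripper_width: 50.0
```

Seated in y (15 N on contact). Now re-nudge +x.

```bash
python3 -m creep '[[0.45,-15,0,0,0,0,0],[0.45,0,0,-45,0,0,0],[0.45,0,0,-40,0,0,0],[0.45,45,-35,0,0,0,0],[0.45,40,-36,0,0,0,0]]'
python3 -m creep '[[0.45,0,0,0,0,0,-10],[0.45,0,0,0,0,0,-10],[0.45,0,0,0,0,0,-10],[0.45,0,0,0,0,0,-10],[0.45,0,0,0,0,0,-10]]'
python3 -m creep '[[0.45,0,0,0,0,0,-10],[0.45,0,0,0,0,0,-10],[0.45,0,0,0,0,0,-10],[0.45,0,0,0,0,0,-10],[0.45,0,0,0,0,0,0]]'
python3 - <<'E'
from h import *
for n in ["scene","top"]:
    cv2.imwrite(f"pics/{n}5.png",cv2.resize(grab_frame(n)["frame"][100:370,150:520,::-1],None,fx=2,fy=2))
E
```

```text
time_s: 11.85
ee_pos: [505.8, -30.8, 102.2]
ee_rot: [179.9, -0.1, 89.9]
force: [-0.0, 0.9, -0.7]
gripper_width: 50.2
time_s: 12.48
ee_pos: [506.2, -31.5, 101.7]
ee_rot: [180.0, -0.0, 140.3]
force: [0.2, 0.1, 0.5]
gripper_width: 50.4
time_s: 13.1
ee_pos: [506.3, -31.6, 101.7]
ee_rot: [180.0, -0.0, 179.8]
force: [-0.4, -0.0, -0.3]
gripper_width: 50.1
```

View pics/scene5.png

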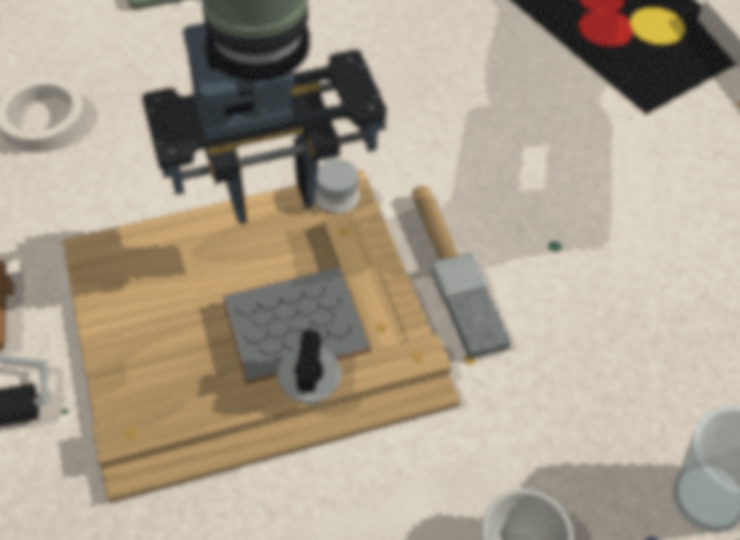

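View pics/top5.png

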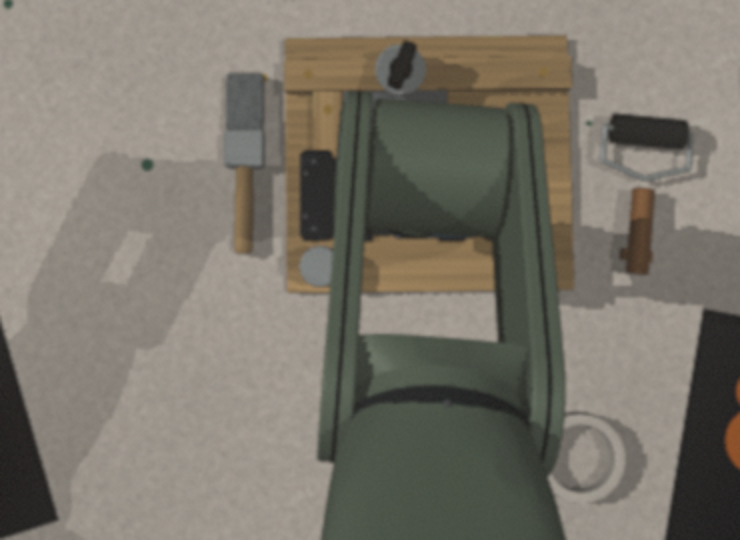

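The block sits in the corner in both views, and the surroundings are untouched. Next, a gentle +x nudge to confirm.

```bash
python3 -m creep '[[0.45,0,-5,45,0,0,0],[0.45,0,0,30,0,0,0],[0.45,0,0,10,0,0,0],[0.45,-5,0,0,0,0,0],[0.45,-4,0,0,0,0,0]]'
python3 -m creep '[[0.45,-4,0,0,0,0,0],[0.45,-3,0,0,0,0,0],[0.45,-2,0,0,0,0,0],[0.45,0,0,0,0,0,0]]'
python3 -m creep '[[0.45,-2,0,0,0,0,0],[0.45,-1,0,0,0,0,0],[0.45,0,0,0,0,0,0]]'
```

```text
time_s: 13.82
ee_pos: [517.0, -36.9, 17.9]
ee_rot: [-180.0, 0.2, 180.0]
force: [0.2, 0.6, -0.0]
gripper_width: 49.9
time_s: 14.32
ee_pos: [522.4, -36.8, 16.5]
ee_rot: [180.0, -0.2, 180.0]
force: [-4.6, -0.4, 3.9]
gripper_width: 50.3
time_s: 14.7
ee_pos: [522.3, -36.7, 16.3]
ee_rot: [180.0, -0.6, 180.0]
force: [-11.7, -1.7, 8.5]
gripper_width: 49.9
```

Seated at the same x (522.4) with firm contact. Now lift and go above the knob, turned to match the wing.

```bash
python3 -m creep '[[0.45,12,0,0,0,0,0],[0.45,0,0,-50,0,0,0],[0.45,0,0,-50,0,0,0],[0.45,-45,0,0,0,0,0],[0.45,-45,0,0,0,0,0]]'
python3 -m creep '[[0.45,-43,-3,0,0,0,0],[0.45,0,0,0,0,0,9],[0.45,0,0,0,0,0,8.5],[0.45,0,0,0,0,0,0],[0.45,0,0,0,0,0,0]]'
python3 - <<'E'
from h import *
print(state()["qpos"].round(1))
cv2.imwrite("pics/wrist6.png",grab_frame("wrist")["frame"][:,:,::-1])
for n in ["scene"]:
    cv2.imwrite(f"pics/{n}6.png",cv2.resize(grab_frame(n)["frame"][160:340,200:400,::-1],None,fx=3,fy=3))
W=cam("wrist"); 
for z in (83,69): print(z,proj(W,[646.5,-39.7,z]),proj(W,[647.5,-38.6,z]),proj(W,[645.7,-40.5,z]))
E
```

```text
time_s: 15.32
ee_pos: [607.3, -36.9, 118.4]
ee_rot: [-180.0, 0.3, 180.0]
force: [0.3, -0.3, 0.2]
gripper_width: 50.4
time_s: 15.95
ee_pos: [648.5, -39.9, 116.8]
ee_rot: [180.0, 0.0, 162.6]
force: [-0.6, -0.0, -0.3]
gripper_width: 49.8
[ -4.5  28.9  87.2   0.   63.9 -77.1]
83 [319.14770965 218.45666041] [320.88676716 219.22492587] [317.85322423 217.81169521]
69 [319.1063285 213.2921736] [320.74204912 214.01812867] [317.88885237 212.68277012]
```

View pics/wrist6.png

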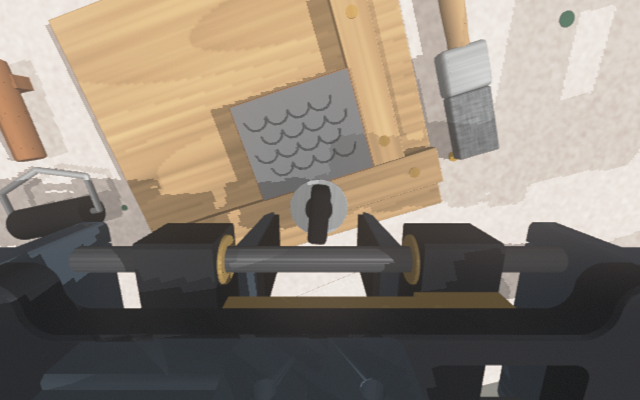

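View pics/scene6.png

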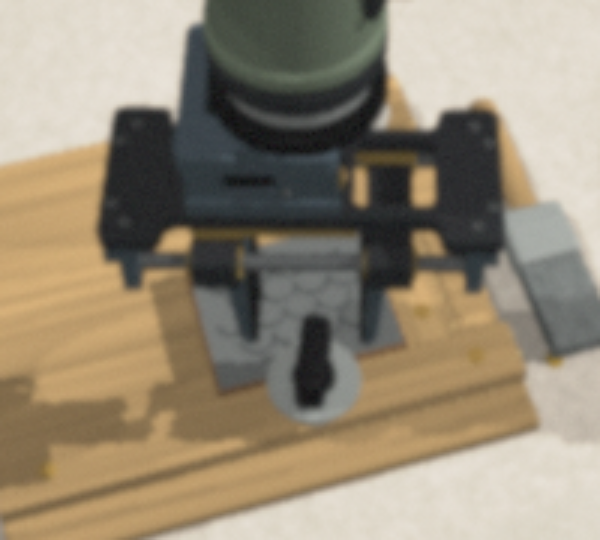

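The wrist view shows the wing (318,185–242) upright and centred between the fingers, with the foot disc at (319,207), where the projection predicted (319,206). Descend and grip.

```bash
python3 -m creep '[[0.45,2,0,30,0,0,0],[0.45,0,0,20,0,0,0],[0.45,0,0,9,0,0,0],[0.45,0,0,0,0,0,0]]' 40
python3 -m creep '[[0.9,0,0,0,0,0,0],[0.9,0,0,0,0,0,0],[0.9,0,0,0,0,0,0],[0.9,0,0,0,0,0,0],[0.9,0,0,0,0,0,0]]' 40
python3 - <<'E'
from h import *
cv2.imwrite("pics/wrist7.png",grab_frame("wrist")["frame"][:,:,::-1])
cv2.imwrite("pics/scene7.png",cv2.resize(grab_frame("scene")["frame"][160:340,200:400,::-1],None,fx=3,fy=3))
E
```

```text
time_s: 16.6
ee_pos: [646.3, -39.3, 57.4]
ee_rot: [-180.0, -0.0, 162.5]
force: [-1.1, 0.2, -0.4]
gripper_width: 50.2
time_s: 17.23
ee_pos: [646.5, -38.9, 58.0]
ee_rot: [180.0, 0.0, 162.5]
force: [0.0, 1.0, 2.0]
gripper_width: 15.7
```

View pics/scene7.png

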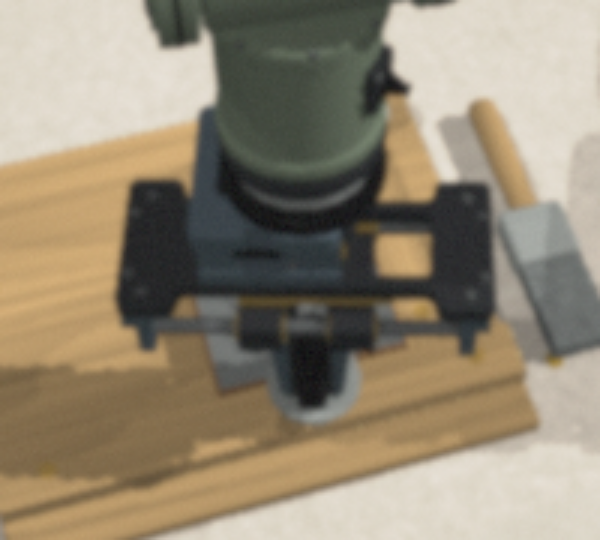

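View pics/wrist7.png

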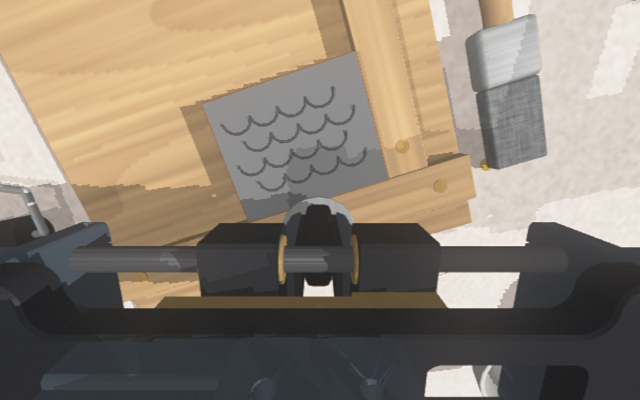

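The wing is gripped at 15.7 mm (expected 16). Now push down onto the nut.

```bash
python3 -m creep '[[0.9,0,0,2,0,0,0],[0.9,0,0,2,0,0,0],[0.9,0,0,0,0,0,0]]' 40
python3 -m creep '[[0.9,0,0,1.5,0,0,0],[0.9,0,0,1,0,0,0],[0.9,0,0,0,0,0,0]]'
python3 -m creep '[[0.9,0,0,1,0,0,0],[0.9,0,0,0,0,0,0]]'
```

```text
time_s: 17.7
ee_pos: [646.5, -38.9, 53.8]
ee_rot: [180.0, 0.0, 162.5]
force: [-0.6, 3.1, 3.4]
gripper_width: 15.9
time_s: 18.08
ee_pos: [646.5, -38.9, 53.0]
ee_rot: [180.0, 0.0, 162.5]
force: [-3.7, 3.6, 11.4]
gripper_width: 15.9
time_s: 18.32
ee_pos: [646.5, -38.9, 52.8]
ee_rot: [179.9, 0.1, 162.5]
force: [-4.1, 4.6, 15.2]
gripper_width: 15.4
```

It's on the nut, with 15 N upward. Turning clockwise under that push and watching z and force for the window.

```bash
python3 -m creep '[[0.9,0,0,0,0,0,7],[0.9,0,0,0,0,0,7]]'
python3 -m creep '[[0.9,0,0,0,0,0,7],[0.9,0,0,0,0,0,7]]'
python3 -m creep '[[0.9,0,0,0,0,0,0]]'
python3 -c "
from workcell import state
s=state();print(s['torque'],s['qpos'])"
```

```text
time_s: 18.58
ee_pos: [646.6, -38.8, 52.5]
ee_rot: [179.9, 0.1, 148.3]
force: [-4.2, 4.7, 14.5]
gripper_width: 15.7
time_s: 18.82
ee_pos: [646.7, -38.7, 52.5]
ee_rot: [179.9, 0.0, 134.3]
force: [-4.1, 4.9, 15.7]
gripper_width: 15.8
time_s: 18.95
ee_pos: [646.7, -38.7, 52.8]
ee_rot: [179.9, 0.0, 134.4]
force: [-4.7, 5.4, 15.3]
gripper_width: 15.9
[0.83485852 0.76344393 0.06248993] [-4.47018228e+00  3.21344567e+01  9.16770507e+01  6.76043863e-02
  5.60972373e+01 -4.89371285e+01]
```

```bash
python3 -m creep '[[0.9,0,0,0,0,0,7],[0.9,0,0,0,0,0,0]]'
python3 -m creep '[[0.9,0,0,0,0,0,7],[0.9,0,0,0,0,0,0]]'
```

```text
time_s: 19.2
ee_pos: [646.8, -38.6, 52.7]
ee_rot: [179.9, 0.0, 127.4]
force: [-4.0, 5.6, 14.4]
gripper_width: 15.4
time_s: 19.45
ee_pos: [646.8, -38.7, 52.6]
ee_rot: [179.9, 0.0, 120.4]
force: [-3.8, 4.5, 14.0]
gripper_width: 15.8
```

```bash
python3 -m creep '[[0.9,0,0,0,0,0,7],[0.9,0,0,0,0,0,0]]'
```

```text
time_s: 19.7
ee_pos: [646.9, -38.6, 52.8]
ee_rot: [179.9, -0.0, 113.4]
force: [-4.4, 4.9, 15.4]
gripper_width: 16.0
```

```bash
python3 -m creep '[[0.9,0,0,0,0,0,7],[0.9,0,0,0,0,0,0]]'
python3 -m creep '[[0.9,0,0,0,0,0,7],[0.9,0,0,0,0,0,0]]'
```

```text
time_s: 19.95
ee_pos: [646.9, -38.6, 52.5]
ee_rot: [179.9, -0.0, 106.4]
force: [-2.9, 5.5, 14.6]
gripper_width: 16.0
time_s: 20.2
ee_pos: [646.8, -38.7, 50.9]
ee_rot: [179.9, -0.1, 99.4]
force: [0.8, 4.1, 4.0]
gripper_width: 15.7
```

```bash
python3 -m creep '[[0.9,0,0,0,0,0,7],[0.9,0,0,0,0,0,0]]'
python3 -m creep '[[0.9,0,0,0,0,0,7],[0.9,0,0,0,0,0,0]]'
```

```text
time_s: 20.45
ee_pos: [647.0, -38.6, 50.4]
ee_rot: [179.9, -0.1, 92.5]
force: [0.5, 5.8, 2.9]
gripper_width: 15.8
time_s: 20.7
ee_pos: [647.0, -38.6, 50.3]
ee_rot: [179.9, -0.1, 85.5]
force: [1.0, 5.0, 3.0]
gripper_width: 16.0
```

The force dropped to 3 N near yaw 100°, so it's in the window. Pushing on down here.

```bash
python3 -m creep '[[0.9,0,0,3,0,0,0],[0.9,0,0,2,0,0,0],[0.9,0,0,1,0,0,0],[0.9,0,0,0,0,0,0]]'
python3 -m creep '[[0.9,0,0,1,0,0,0],[0.9,0,0,0,0,0,0]]'
```

```text
time_s: 21.2
ee_pos: [647.1, -38.6, 44.3]
ee_rot: [179.9, -0.1, 85.5]
force: [0.0, 5.4, 3.0]
gripper_width: 16.2
time_s: 21.45
ee_pos: [647.1, -38.6, 43.4]
ee_rot: [179.9, -0.1, 85.5]
force: [-0.3, 5.6, 4.4]
gripper_width: 15.7
```

```bash
python3 -m creep '[[0.9,0,0,1,0,0,0],[0.9,0,0,0,0,0,0]]'
python3 -m creep '[[0.9,0,0,0,0,0,8],[0.9,0,0,0,0,0,8],[0.9,0,0,0,0,0,8]]'
python3 -m creep '[[0.9,0,0,0,0,0,8],[0.9,0,0,0,0,0,8],[0.9,0,0,0,0,0,0]]'
python3 -c "
from workcell import state
s=state();print(s['torque'],s['qpos'])"
```

```text
time_s: 21.7
ee_pos: [647.1, -38.6, 43.1]
ee_rot: [179.9, -0.1, 85.5]
force: [-0.3, 5.0, 6.8]
gripper_width: 15.4
time_s: 22.08
ee_pos: [647.3, -38.7, 43.1]
ee_rot: [179.9, -0.1, 61.3]
force: [-0.4, 5.9, 7.4]
gripper_width: 15.8
time_s: 22.45
ee_pos: [647.4, -38.8, 43.1]
ee_rot: [179.9, -0.1, 45.5]
force: [-0.0, 4.4, 6.3]
gripper_width: 15.8
[ 0.76033079  0.13254017 -0.03843721] [-4.47248243e+00  3.27471114e+01  9.21622765e+01  7.05431414e-02
  5.49576945e+01  4.00097677e+01]
```

```bash
python3 -m creep '[[0.9,0,0,0.2,0,0,8],[0.9,0,0,0.2,0,0,8],[0.9,0,0,0,0,0,8],[0.9,0,0,0,0,0,8],[0.9,0,0,0,0,0,8]]'
python3 -c "
from workcell import state
s=state();print(s['torque'],s['qpos'])"
python3 -m creep '[[0.9,0,0,0.2,0,0,7],[0.9,0,0,0.2,0,0,7],[0.9,0,0,0,0,0,7],[0.9,0,0,0,0,0,0]]'
python3 -c "
from workcell import state
s=state();print(s['torque'],s['qpos'])"
```

```text
time_s: 23.08
ee_pos: [647.6, -39.1, 43.1]
ee_rot: [180.0, -0.2, 5.3]
force: [0.2, 2.1, 7.5]
gripper_width: 15.9
[0.69053635 0.33999242 0.04291504] [-4.48049673e+00  3.27446490e+01  9.21621514e+01  2.15307742e-02
  5.49275208e+01  8.02109136e+01]
time_s: 23.58
ee_pos: [647.5, -39.3, 43.1]
ee_rot: [-180.0, -0.2, -15.5]
force: [-0.5, 3.1, 9.5]
gripper_width: 15.6
[ 0.67462475  0.48025424 -0.09996765] [-4.49374630e+00  3.27447927e+01  9.21695299e+01  1.72176903e-02
  5.49169728e+01  1.01010362e+02]
```

```bash
python3 -m creep '[[0.9,0,0,0.2,0,0,6],[0.9,0,0,0.2,0,0,6],[0.9,0,0,0,0,0,0]]'
python3 -c "
from workcell import state
s=state();print(s['torque'],s['qpos'])"
python3 -m creep '[[0.9,0,0,0,0,0,6],[0.9,0,0,0,0,0,6],[0.9,0,0,0,0,0,0]]'
python3 -c "
from workcell import state
s=state();print(s['torque'],s['qpos'])"
python3 - <<'E'
from h import *
cv2.imwrite("pics/wrist8.png",grab_frame("wrist")["frame"][:,:,::-1])
cv2.imwrite("pics/scene8.png",cv2.resize(grab_frame("scene")["frame"][160:340,200:400,::-1],None,fx=3,fy=3))
E
```

```text
time_s: 23.95
ee_pos: [647.5, -39.4, 43.1]
ee_rot: [-179.9, -0.2, -27.5]
force: [-0.9, 3.1, 12.4]
gripper_width: 15.8
[ 0.60457048  0.62071444 -0.10704245] [-4.49849651e+00  3.27413516e+01  9.21763612e+01  8.03516573e-03
  5.49069352e+01  1.13002885e+02]
time_s: 24.32
ee_pos: [647.4, -39.5, 43.0]
ee_rot: [-179.9, -0.1, -39.5]
force: [-1.4, 3.4, 11.0]
gripper_width: 16.0
[ 0.58096319  0.67156158 -0.09308622] [-4.50271153e+00  3.27415373e+01  9.21802032e+01 -3.48936675e-03
  5.49135899e+01  1.25004283e+02]
```

View pics/scene8.png

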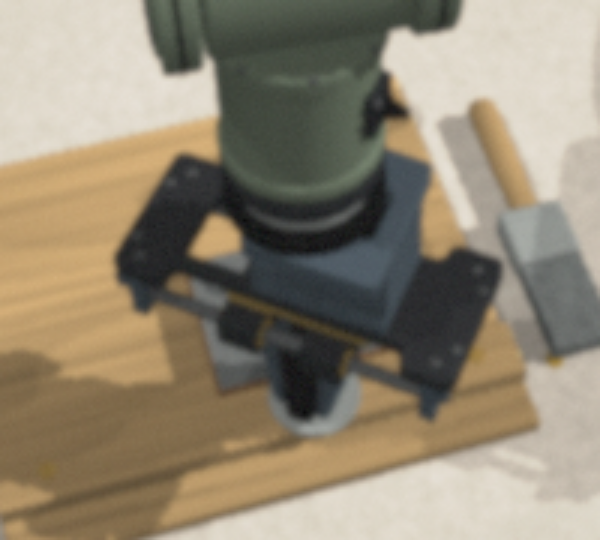

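View pics/wrist8.png

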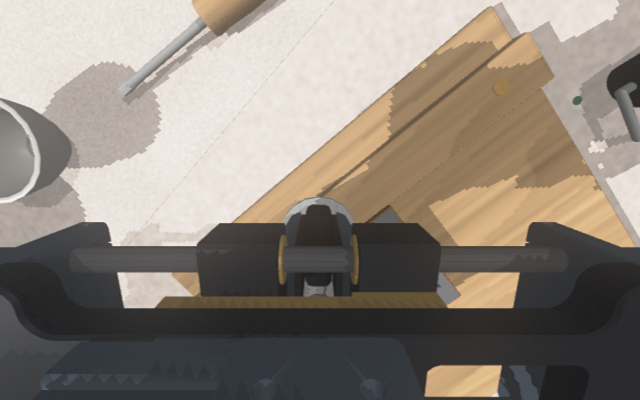

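The foot disc has dropped to the stop and block level, and the wing is still in the jaws. I'll turn on, staying under joint 6's limit.

```bash
python3 -m creep '[[0.9,0,0,0,0,0,6],[0.9,0,0,0,0,0,0]]'
python3 -c "
from workcell import state
s=state();print(s['torque'],s['qpos'])"
python3 -m creep '[[0.9,0,0,0,0,0,6],[0.9,0,0,0,0,0,0]]'
python3 -c "
from workcell import state
s=state();print(s['torque'],s['qpos'])"
python3 -m creep '[[0.9,0,0,0,0,0,5],[0.9,0,0,0,0,0,0]]'
python3 -c "
from workcell import state
s=state();print(s['torque'],s['qpos'])"
```

```text
time_s: 24.68
ee_pos: [647.4, -39.5, 43.0]
ee_rot: [-179.9, -0.1, -45.5]
force: [-1.1, 2.7, 12.6]
gripper_width: 15.9
[ 0.60530968  0.65767211 -0.17612765] [-4.50132747e+00  3.27438019e+01  9.21789684e+01 -1.06817991e-02
  5.49139796e+01  1.31006308e+02]
time_s: 24.92
ee_pos: [647.4, -39.5, 43.0]
ee_rot: [-179.9, -0.1, -51.5]
force: [-1.6, 3.6, 12.8]
gripper_width: 15.8
[ 0.63024007  0.71411158 -0.192295  ] [-4.50246893e+00  3.27415942e+01  9.21815484e+01 -1.51260479e-02
  5.49209007e+01  1.37007933e+02]
time_s: 25.18
ee_pos: [647.3, -39.5, 43.0]
ee_rot: [-179.9, -0.1, -56.5]
force: [-1.5, 2.8, 11.7]
gripper_width: 15.6
[ 0.61424797  0.7161401  -0.00527518] [-4.50054497e+00  3.27454327e+01  9.21841486e+01 -2.69704214e-02
  5.49230672e+01  1.41983277e+02]
```

Near joint 6's limit. Release, check that it stays down, and turn the open gripper back a half turn for a regrasp.

```bash
python3 -m creep '[[0.3,0,0,0,0,0,0],[0.3,0,0,0,0,0,0],[0.3,0,0,0,0,0,0],[0.3,0,0,0,0,0,0],[0.3,0,0,0,0,0,0]]'
python3 -m creep '[[0.3,0,0,-20,0,0,0],[0.3,0,0,-20,0,0,0],[0.3,0,0,0,0,0,-10.5],[0.3,0,0,0,0,0,-10.5],[0.3,0,0,0,0,0,-10.5]]'
python3 - <<'E'
from h import *
cv2.imwrite("pics/wrist9.png",grab_frame("wrist")["frame"][:,:,::-1])
cv2.imwrite("pics/scene9.png",cv2.resize(grab_frame("scene")["frame"][160:340,200:400,::-1],None,fx=3,fy=3))
E
```

```text
time_s: 25.8
ee_pos: [646.3, -39.4, 40.8]
ee_rot: [180.0, 0.0, -56.5]
force: [0.1, 0.1, -0.0]
gripper_width: 62.7
time_s: 26.42
ee_pos: [646.4, -39.3, 81.0]
ee_rot: [-180.0, -0.0, -24.7]
force: [-0.9, 0.6, -0.0]
gripper_width: 64.1
```

View pics/scene9.png

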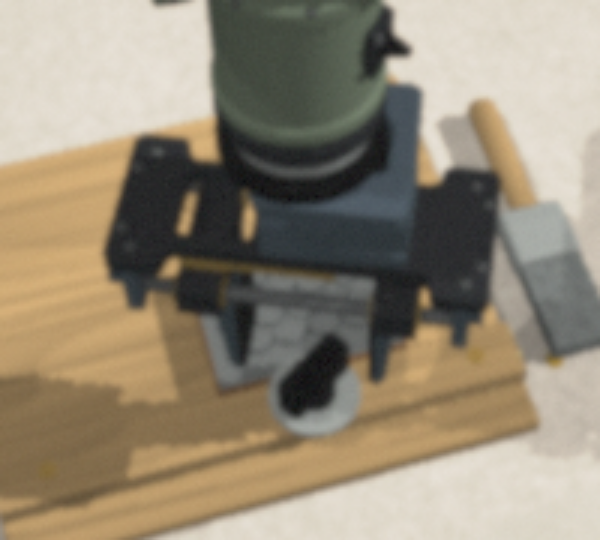

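View pics/wrist9.png

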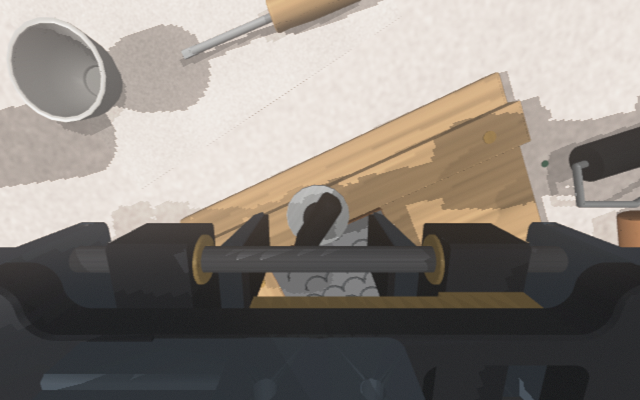

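The knob stayed down (thread caught), and the wing is where I left it (about 30° off the gripper). Turn the gripper back the rest of the half turn, regrasp and continue.

```bash
python3 -m creep '[[0.45,0,0,0,0,0,-10.6],[0.45,0,0,0,0,0,-10.6],[0.45,0,0,0,0,0,-10.6],[0.45,0,0,0,0,0,-10.6],[0.45,0,0,0,0,0,-10.6]]'
python3 -m creep '[[0.45,0,0,0,0,0,-10.6],[0.45,0,0,0,0,0,-10.6],[0.45,0,0,0,0,0,-10.6],[0.45,0,0,0,0,0,-10.6],[0.45,0,0,0,0,0,-10.6]]'
python3 -m creep '[[0.45,0,0,0,0,0,-10.6],[0.45,0,0,0,0,0,-10.6],[0.45,0,0,0,0,0,-10.6],[0.45,0,0,0,0,0,-10.6],[0.45,0,0,0,0,0,0]]'
python3 - <<'E'
from h import *
cv2.imwrite("pics/wrist10.png",grab_frame("wrist")["frame"][:,:,::-1])
E
```

```text
time_s: 27.15
ee_pos: [646.4, -39.3, 81.0]
ee_rot: [180.0, -0.0, 28.1]
force: [0.8, 0.1, -0.5]
gripper_width: 50.4
time_s: 27.78
ee_pos: [646.4, -39.3, 80.9]
ee_rot: [-180.0, -0.0, 81.1]
force: [-0.7, -1.1, 0.8]
gripper_width: 50.3
time_s: 28.4
ee_pos: [646.4, -39.3, 81.0]
ee_rot: [180.0, -0.0, 123.1]
force: [0.5, 0.3, -0.8]
gripper_width: 50.4
```

View pics/wrist10.png

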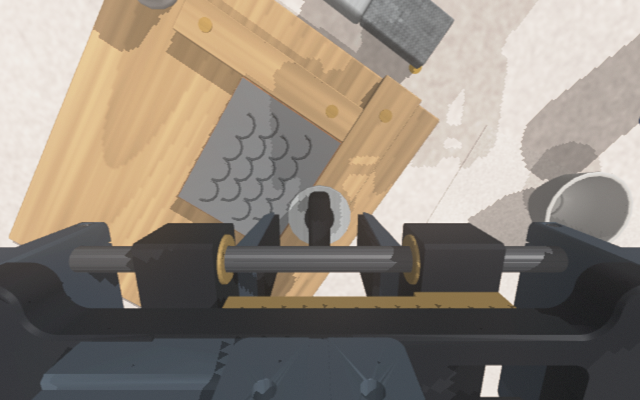

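The wing is upright and centred between the jaws; the block is still in the corner. Regrasp.

```bash
python3 -m creep '[[0.45,0,0,20,0,0,0],[0.45,0,0,16,0,0,0],[0.45,0,0,0,0,0,0],[0.9,0,0,0,0,0,0],[0.9,0,0,0,0,0,0]]' 40
python3 -m creep '[[0.9,0,0,0,0,0,0],[0.9,0,0,0,0,0,0],[0.9,0,0,0,0,0,0]]'
python3 -c "
from workcell import state
s=state();print(s['torque'])"
python3 -m creep '[[0.9,0,0,0,0,0,5],[0.9,0,0,0,0,0,5],[0.9,0,0,0,0,0,0]]'
python3 -c "
from workcell import state
s=state();print(s['torque'])"
python3 -m creep '[[0.9,0,0,0,0,0,5],[0.9,0,0,0,0,0,5],[0.9,0,0,0,0,0,0]]'
python3 -c "
from workcell import state
s=state();print(s['torque'],s['ee_rot'])"
```

```text
time_s: 29.08
ee_pos: [647.0, -39.3, 45.7]
ee_rot: [179.9, 0.0, 123.3]
force: [0.2, 0.4, -0.6]
gripper_width: 32.8
time_s: 29.45
ee_pos: [647.1, -39.1, 45.5]
ee_rot: [179.9, 0.0, 123.4]
force: [1.2, 1.7, 1.6]
gripper_width: 16.1
[ 0.11397911 -0.13004866  0.13717901]
time_s: 29.82
ee_pos: [646.9, -39.2, 45.4]
ee_rot: [180.0, 0.0, 113.5]
force: [1.5, 1.6, 2.4]
gripper_width: 15.5
[-0.03994096  0.14626583  0.31202746]
time_s: 30.2
ee_pos: [646.9, -39.0, 45.3]
ee_rot: [179.9, 0.0, 103.6]
force: [3.4, 3.2, 2.1]
gripper_width: 16.4
[0.2546863  0.23880335 1.04374591] [1.79949355e+02 2.06778322e-02 1.03628910e+02]
```

```bash
python3 -m creep '[[0.9,0,0,0,0,0,3],[0.9,0,0,0,0,0,0]]'
python3 -c "
from workcell import state
s=state();print(s['torque'],s['ee_rot'])"
python3 -m creep '[[0.9,0,0,0,0,0,3],[0.9,0,0,0,0,0,0]]'
python3 -c "
from workcell import state
s=state();print(s['torque'],s['ee_rot'])"
python3 - <<'E'
from h import *
cv2.imwrite("pics/wrist11.png",grab_frame("wrist")["frame"][:,:,::-1])
E
```

```text
time_s: 30.45
ee_pos: [646.9, -39.0, 45.3]
ee_rot: [179.9, 0.0, 100.6]
force: [3.8, 2.7, 2.1]
gripper_width: 16.4
[0.43638984 0.21224239 1.28736089] [1.79940651e+02 4.73233074e-03 1.00602254e+02]
time_s: 30.7
ee_pos: [647.0, -38.8, 45.2]
ee_rot: [179.9, -0.0, 97.6]
force: [4.9, 3.5, 3.7]
gripper_width: 16.6
[0.54020816 0.12350801 1.37710525] [ 1.79924498e+02 -1.44659953e-02  9.75803217e+01]
```

View pics/wrist11.png

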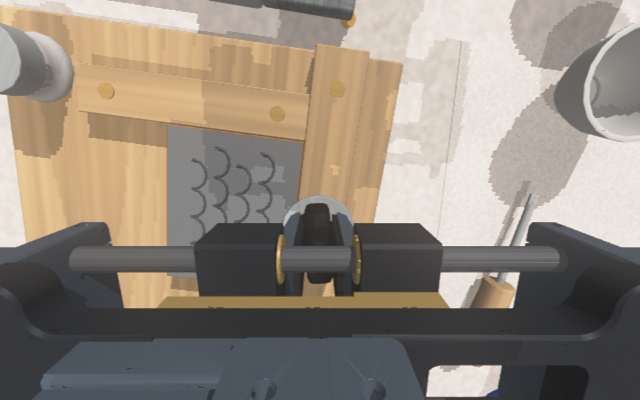

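Torque climbs to 1.4 Nm and the jaws are being prised open (16.6 mm), so the knob is at its hard stop. Release, lift clear and inspect.

```bash
python3 -m creep '[[0.9,0,0,0,0,0,-4],[0.45,0,0,0,0,0,0],[0.45,0,0,0,0,0,0],[0.45,0,0,0,0,0,0],[0.45,0,0,0,0,0,0]]'
python3 -m creep '[[0.45,0,0,-40,0,0,0],[0.45,0,0,-40,0,0,0],[0.45,0,0,0,0,0,0]]'
python3 - <<'E'
from h import *
cv2.imwrite("pics/wrist12.png",grab_frame("wrist")["frame"][:,:,::-1])
cv2.imwrite("pics/scene12.png",cv2.resize(grab_frame("scene")["frame"][160:340,200:400,::-1],None,fx=3,fy=3))
E
```

```text
time_s: 31.38
ee_pos: [646.0, -39.6, 44.7]
ee_rot: [-179.9, -0.0, 101.3]
force: [0.2, -0.2, 0.1]
gripper_width: 49.6
time_s: 31.75
ee_pos: [648.6, -39.6, 128.8]
ee_rot: [179.6, 0.1, 101.3]
force: [-0.6, 0.3, -0.4]
gripper_width: 50.0
```

View pics/scene12.png

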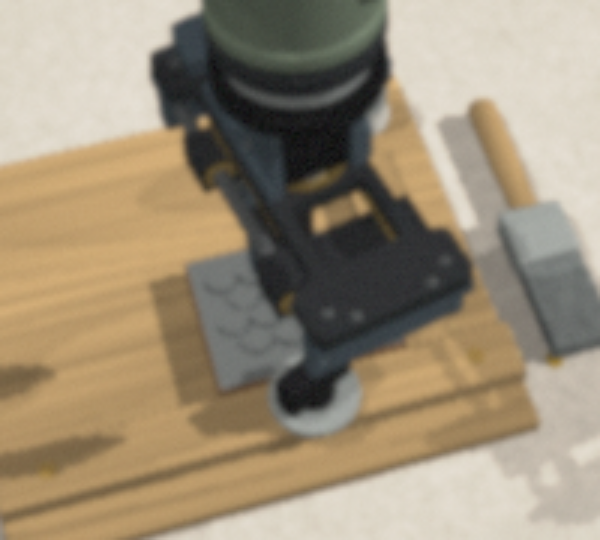

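View pics/wrist12.png

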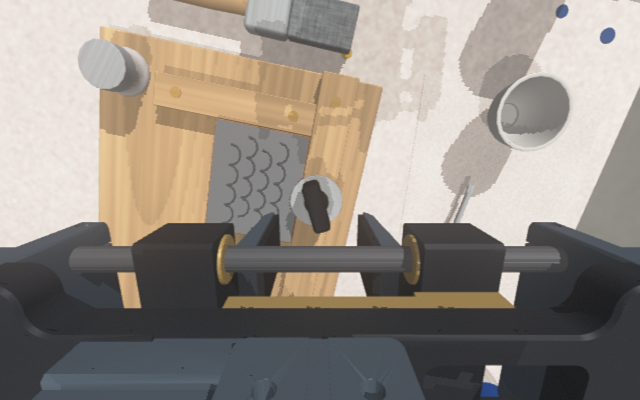

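The wing is tilted about 14° relative to the gripper, so it stopped near yaw 116° and the jaws slid round it. To be sure it's the hard stop, I'll regrasp at 60 N and try once more.

```bash
python3 -m creep '[[0.45,0,0,30,0,0,-7],[0.45,0,0,30,0,0,-7],[0.45,0,0,0,0,0,0],[0.45,0,0,25,0,0,0],[0.45,0,0,0,0,0,0]]' 60
python3 -m creep '[[0.9,0,0,0,0,0,0],[0.9,0,0,0,0,0,0],[0.9,0,0,0,0,0,0],[0.9,0,0,0,0,0,0],[0.9,0,0,0,0,0,0]]' 60
python3 -c "
from workcell import state
s=state();print(s['torque'],s['ee_rot'])"
for i in 1; do :; done
python3 -m creep '[[0.9,0,0,0,0,0,4],[0.9,0,0,0,0,0,0]]'
python3 -c "
from workcell import state
s=state();print(s['torque'],s['ee_rot'])"
python3 -m creep '[[0.9,0,0,0,0,0,4],[0.9,0,0,0,0,0,0]]'
python3 -c "
from workcell import state
s=state();print(s['torque'],s['ee_rot'])"
python3 -m creep '[[0.9,0,0,0,0,0,4],[0.9,0,0,0,0,0,0]]'
python3 -c "
from workcell import state
s=state();print(s['torque'],s['ee_rot'])"
```

```text
time_s: 32.48
ee_pos: [645.1, -39.2, 38.7]
ee_rot: [-179.8, -0.1, 115.3]
force: [-0.0, 0.5, -0.4]
gripper_width: 49.9
time_s: 33.1
ee_pos: [647.1, -39.2, 40.7]
ee_rot: [179.9, 0.0, 115.4]
force: [1.3, 1.1, 3.4]
gripper_width: 15.4
[-0.02501201  0.11089631  0.35357269] [1.79919382e+02 4.81068108e-02 1.15431455e+02]
time_s: 33.35
ee_pos: [647.0, -39.2, 40.7]
ee_rot: [179.9, 0.0, 111.5]
force: [1.4, 1.5, 3.9]
gripper_width: 15.7
[0.01279645 0.26665858 0.53485109] [1.79941034e+02 4.15698632e-02 1.11478888e+02]
time_s: 33.6
ee_pos: [646.9, -39.3, 40.6]
ee_rot: [180.0, 0.0, 107.5]
force: [2.3, 0.4, 5.2]
gripper_width: 16.2
[-0.05510367  0.46476383  0.87361778] [1.79951611e+02 3.61285757e-02 1.07549599e+02]
time_s: 33.85
ee_pos: [646.8, -39.2, 40.5]
ee_rot: [180.0, 0.0, 103.6]
force: [1.4, 1.4, 4.6]
gripper_width: 16.3
[0.07457541 0.51738017 1.18360741] [1.79965462e+02 3.30401640e-02 1.03583893e+02]
```

```bash
python3 -m creep '[[0.45,0,0,0,0,0,0],[0.45,0,0,0,0,0,0],[0.45,0,0,0,0,0,0],[0.45,0,0,0,0,0,0],[0.45,0,0,-40,0,0,0]]'
python3 -m creep '[[0.45,0,0,-50,0,0,0],[0.45,0,0,0,0,0,0],[0.45,0,0,0,0,0,0]]'
python3 - <<'E'
from h import *
cv2.imwrite("pics/wrist13.png",grab_frame("wrist")["frame"][:,:,::-1])
E
```

```text
time_s: 34.48
ee_pos: [643.7, -39.2, 76.9]
ee_rot: [-179.5, -0.2, 103.4]
force: [1.0, -0.7, 0.4]
gripper_width: 50.1
time_s: 34.85
ee_pos: [645.9, -39.3, 129.5]
ee_rot: [-180.0, -0.0, 103.4]
force: [0.1, 0.3, -0.2]
gripper_width: 50.5
```

View pics/wrist13.png

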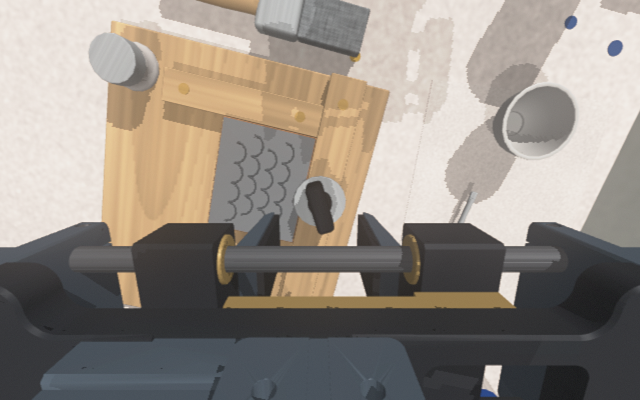

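The wing hasn't moved (same angle, again off the jaws), so it's at the hard stop. Move clear and do the last checks.

```bash
python3 -m creep '[[0.45,0,0,-60,0,0,0],[0.45,0,0,-60,0,0,0],[0.45,57,-29,0,0,0,0],[0.45,57,-29,0,0,0,0],[0.45,57,-29,0,0,0,0]]'
python3 -m creep '[[0.45,57,-29,0,0,0,0],[0.45,57,-29,0,0,0,0],[0.45,57,-29,0,0,0,0],[0.45,0,0,0,0,0,0],[0.45,0,0,0,0,0,0]]'
python3 - <<'E'
from h import *
cv2.imwrite("pics/top14.png",cv2.convertScaleAbs(cv2.resize(grab_frame("top")["frame"][105:255,255:455,::-1],None,fx=4,fy=4,interpolation=cv2.INTER_CUBIC),alpha=1.5))
cv2.imwrite("pics/scene14.png",cv2.convertScaleAbs(cv2.resize(grab_frame("scene")["frame"][170:355,170:410,::-1],None,fx=3.2,fy=3.2,interpolation=cv2.INTER_CUBIC),alpha=1.5))
E
```

```text
time_s: 35.52
ee_pos: [523.0, 104.6, 248.3]
ee_rot: [-179.8, -0.0, 103.3]
force: [-0.0, -0.0, 1.4]
gripper_width: 50.6
time_s: 36.15
ee_pos: [403.5, 246.2, 249.0]
ee_rot: [-179.9, 0.1, 103.4]
force: [0.1, -0.9, 1.1]
gripper_width: 50.1
```

View pics/top14.png

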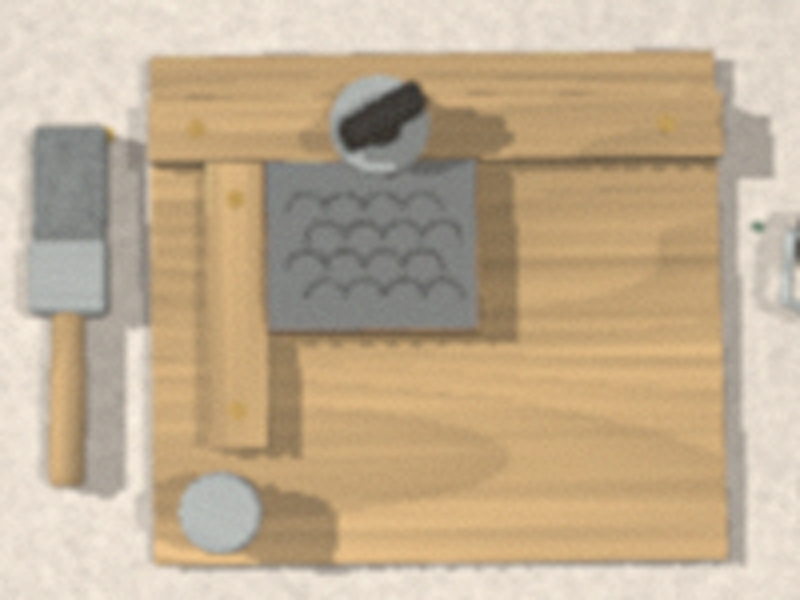

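View pics/scene14.png

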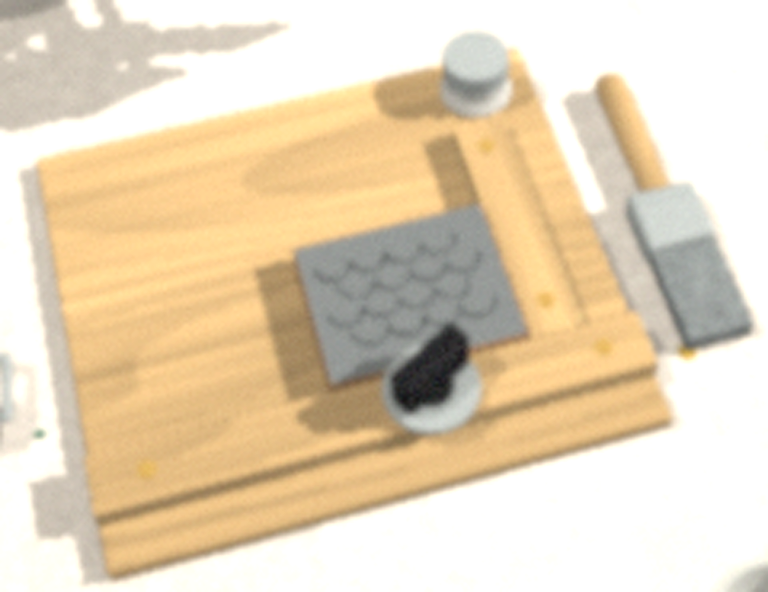

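Both views show the block square in the corner, the foot lapped over its edge, and the jar, brush and roller at their original pixels. A numeric check of block pose and foot height follows.

Run:
```python
from h import *
T=cam("top");S=cam("scene")
t=lambda x,y:((x+.5)/4-.5+255,(y+.5)/4-.5+105)
s=lambda x,y:((x+.5)/3.2-.5+170,(y+.5)/3.2-.5+170)
print('foot',tri([(T,t(380,123)),(S,s(432,388))]).round(1),'(was z 45.8 up)')
obs=[((-45,55),t(268,331),s(482,206)),((-45,-55),t(477,329),s(296,255)),((45,-55),None,s(332,384)),((45,55),t(266,163),s(527,335))]
def f(v):
    c,n=np.cos(v[2]),np.sin(v[2]);r=[]
    for (x,y),a,b in obs:
        P=[v[0]+c*x-n*y,v[1]+n*x+c*y,30]
        if a: r+=list(proj(T,P)-a)
        r+=list(proj(S,P)-b)
    return r
q=least_squares(f,[585,-34,0]);print(q.x.round(3),np.sqrt((q.fun**2).mean()))
print('in hook',q.x[:2]-[555.5,-68.7])
a=cv2.imread('pics/top0.png').astype(int);b=T["frame"][:,:,::-1].astype(int)
for n,(r0,r1,c0,c1) in dict(jar=(222,245,298,322),brush=(135,230,258,284),brayer=(150,240,443,505)).items(): print(n,abs(a-b)[r0:r1,c0:c1].mean().round(2))
```

```text
foot [647.2 -39.2  32.6] (was z 45.8 up)
[ 5.85177e+02 -3.45290e+01  2.00000e-03] 0.9467035090230925
in hook [29.67734553 34.17146407]
jar 8.67
brush 8.71
brayer 9.28
```

```bash
python3 -c "
from workcell import *
print(job_done())"
```

```text
the job is handed in; nothing more can be done
None
```

The block is home in the corner of the two stops, and the knob is screwed down to its hard stop with the foot over the block's edge. I handed the job in at about 36 s.

**Block:** I pushed it square with two parted fingers: +x to the far stop, +y to the side stop, then a second +x nudge. The last two-view fit puts it at (29.7, 34.2) mm in the hook's frame, twisted 0.002 rad; home is (30, 35). The gap is within the calibration's 2 mm.

**Knob:** I gripped the wing, pressed it on the nut at 15 N and turned clockwise. The force dropped to 3 N after about 1.1 rad, so I pushed on down there and kept turning. The knob stayed down when I let go to regrasp. At the end, two attempts, the second gripping at 60 N, only slid the jaws round the wing, with torque rising to 1.2–1.4 Nm. I read that as the hard stop.

**Checks that disagreed or were weak:**
- **Foot drop:** the cameras measured about 13 mm against the expected 15, within their error. The tool itself went down about 15 mm.
- **Turn to home:** about 2.6 rad from where I pushed through the window, against about 2.3 stated.
- **Jar, brush and roller:** the jar and brush look unmoved in the before-and-after pictures. Only the roller's edge was in the last pictures. The numeric image comparison had no baseline for noise, so it settles nothing.

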